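Vent the pressure cooker through its steam diverter

TASK

The pressure cooker on the range is done and has to be vented, but the microwave hangs right above it: take the steam diverter that stands beside it, push it down on the vent stub in the middle of the lid until its catches snap and it sits fully home with its spout pointing away from the cooker's long handle, and let go of it. Only then pull the spring-loaded release slide on the long handle outward to its first cross line (22 mm) and keep holding it there: the program finishes while still holding the slide at the line. Never draw the slide on towards the end line, where the lid unlocks, and leave the things standing round about alone.

Things in the scene. Friction and masses are not known exactly. Their poses are not given: they have to be found in the camera images.
- cooker: Steel pressure cooker, 197 mm across, fixed, upright. Origin: centre of its underside. Long black double handle along its own -y, 85 to 261 mm (hanging eye to 271) from the centre, 34 wide, flat top at z = 116 mm. Short helper handle on the +y side, out to 132 mm, top at z = 95. Lid rim z = 98 to 106, dome to 122; two small valves (to z = 126) on the dome, 49 mm from the centre.
- vent_seat (a point): Centre of the flat seat (dark collar, radius 25 mm) round the vent stub, mid lid, z = 128 mm of the cooker, same axes. Above it the steel stub: radius 12.5 mm up to 10 mm, tapering to 9.5 at 14 mm; in its top a sprung black pad, radius 7, stands up to 19.5 mm. Three spring catches reach out to radius 16.6, widest 7 mm above the seat, sloping inward above.
- diverter: Steam diverter, loose, upright: round hood 62 mm tall, about 90 g, steel skirt (radius 21 mm) below a light grey body. Origin: centre of its open underside; spout along its own +x. Inside: lip of radius 14.3, 4.5 mm high, then a cavity of radius 18 with its ceiling 14.6 mm up. Goes over the stub upright with 1.8 mm play; the ceiling meets the pad 5 mm before home.
- crown (a point): Middle of the diverter's round ribbed crown, on its axis 50 mm above its underside: radius 16.5 mm (33 mm across) from 28 to 58 mm up, the place to grip, best with the fingers closing at right angles to the spout. Pressed down on the stub with about 10 to 20 N it snaps under the catches and stays within 1 mm of the seat when let go.
- spout_tip (a point): Mouth of the diverter's side spout, 58 mm from its axis along the diverter's +x, 34 mm above its underside; spout 17 to 19 mm thick. Carry it low: the microwave (front face about 0.58 m ahead of the robot base, underside 0.47 m above the range) is in the way of a raised arm.
- vent_pad (a joint): How far the sprung pad in the vent stub is pressed down, m: 0 free, 0.0055 its stop; about 0.0045 when the diverter is home. Spring 1.6 N at first, then 200 N/m.
- release_slide (a joint): How far the release slide is drawn out along the long handle towards its free end (the cooker's -y), m: 0 shut; 0.022 the plate's outer edge meets the first cross line (vent mark); 0.036 end stop, double line (lid unlocks). A spring pulls it shut: 3.2 N at 0, 7.2 N at the mark; it flies back when let go.
- slide_tab (a point): Centre of the top of the slide's upright grey finger tab, moving with it; shut, it is 149 mm from the cooker's axis along its -y, at z = 141.5 mm. Tab 20 mm wide across the handle (cooker's x), 14 long, 21 tall, on a plate 26 wide and 50 long with its top at z = 120.5 mm and its outer edge 31 mm farther out than this point. Pinch it from above, across the handle.
- timer: Egg timer, red and white, 62 mm wide, 47 mm tall; bystander, loose. Origin at its underside.
- salt_mill: Salt shaker, white with grey top, 44 mm wide, 90 mm tall; bystander, loose. Origin at its underside.
- spice_jar: Spice jar with green cap, 46 mm wide, 105 mm tall; bystander, loose. Origin at its underside.
- tin: Low tin, 75 mm wide, 58 mm tall; bystander, loose. Origin at its underside.
Things that resemble listed ones, but are neither listed nor needed, are in the scene too. Leave any turquoise look-alike of the diverter alone.

How it is judged (in metres and radians):
On the way, in this order (a step that is already met when the one before it is completed fails the run):
1. the diverter is snapped fully home on the vent stub with its spout away from the long handle, and let go (z of diverter in the frame of vent_seat between -0.003 and 0.0025 m and horizontal distance between diverter and vent_seat below 0.004 m and angle between diverter's own z axis and vertical below 0.12 rad and value of joint vent_pad above 0.0036 m and y of spout_tip in the frame of cooker above 0.047 m and contact force between the fingers and diverter below 0.1 N), for 0.2 s.
2. the release slide is drawn to the first line and held there by the fingers (value of joint release_slide between 0.018 and 0.026 m and contact force between the fingers and release_slide above 1.5 N), for 0.4 s.
At the end, for the whole second after the job is handed in: Diverter let go on the stub: within 2.5 mm of the seat, 4 mm of centre, 7 degrees of upright, pad pressed over 3.6 mm, spout within about 35 degrees of straight away from the long handle. Slide still at the first line, 22 mm out (18 to 26), held by the fingers with over 1.5 N (all of step 1 and all of step 2 and velocity of joint release_slide between -0.01 and 0.01 m/s); the arm keeps its last pose, push and grip.
It fails at once if the release slide is drawn (more than 6 mm) while the diverter is not home on the stub (value of joint release_slide above 0.006 m and not (z of diverter in the frame of vent_seat between -0.003 and 0.0025 m and horizontal distance between diverter and vent_seat below 0.004 m and angle between diverter's own z axis and vertical below 0.12 rad and value of joint vent_pad above 0.0036 m)).
It fails at once if the release slide is drawn on past the first line towards the end line (more than 31 mm) (value of joint release_slide above 0.031 m).
It fails at once if the kitchen timer, salt shaker, spice jar, tin (any of them) is moved more than 30 mm (distance of any of timer, salt_mill, spice_jar, tin from where it was at the start of the episode above 0.03 m).
It also fails if it takes over 48 s, if anything falls off the work surface, if the arm or the gripper's body presses on something with over 40 N, if the wrist force passes 120 N, or if a joint passes its speed limit or range.

ROBOT

A 7-joint arm with a two-finger parallel gripper is mounted at the origin on a cart in front of the work surface, level with it; the furniture and walls round the work are solid. World frame = base frame: x ahead of the robot, y to its left, z up, the work surface at z = 0. Lengths are in mm, angles in rad, forces in N, time in s.
With the tool pointing down it reaches from about 350 to 900 mm from the base axis. Payload 8.1 kg.
Tool frame: the origin (TCP) lies on the mounting face of the last link; the fingertips stand 173 mm ahead of it and the grasp point (between the pads) lies r.grip_point_offset ahead of it (r.grip_point_offset is the distance from the TCP to the grasp point, in mm); z points along the fingers, y is the line along which they close (so a half turn about z gives the same grasp; the last joint's range is limited). The gripper opens to 85 mm and grips with 20 to 120 N. Pads are 22 mm wide; open, the fingers measure 114 mm over their backs; the gripper's body (76 mm by 85 mm) begins 54 mm behind the grasp point. The pads swing forward as they close: fully open they stand 13 mm farther back than shut.
Start: joints at [1.037, 0.434, 0.025, 1.573, -0.012, 1.134, -0.075], TCP at [260.976, -567.912, 404.723] pointing down, gripper open.
Joint ranges: [-2.62, 2.62], [-0.44, 2.09], [-1.27, 1.32], [0.08, 2.57], [-1.32, 4.46], [0.12, 2], [-2.74, 2.74]. Speed limits (rad/s): [2.22, 2.22, 3.01, 3.01, 3.14, 3.14, 3.14].

INTERFACE

Orientations are given as a 3x3 rotation matrix whose columns are the frame's x, y, z axes.
In Python, from workcell import r gives the robot as it stands. The module is installed in compiled form; this text tells all that it offers.
- The arm moves only by the tool apply_moves, never from a script. Its argument "moves" is a list that holds one entry, the list of rows, each a list of 5 numbers: the finger opening in cm, from 0 to 8.54, then the shift along the tool's x, y, z in cm, then the turn about the tool's z in degrees. A call has 1 to 8 rows; each row shifts and turns the commanded pose from where the row before left it, along the tool's axes as they then stand; what a row does not reach is not made up. A row lasts 1/10 s, in which the tool goes at most 50 mm and 8.59 degrees, less where a joint would pass 70% of its speed; a pose out of reach is approached as far as the arm can. A call with a gripper value outside its range is refused whole. The fingers move at their own pace and stop on an object; "force" is the grip in N (left out, the last holds). Time passes only in rows, so rows that do not move let the fingers close. It gives the time, the measured TCP pose, the force, the opening and the grip force at its end, in the units of the state.
- r.sense(): the state, without advancing time (a new reading comes with each control period).
- r.snapshot(name): name is "side" or "top" or "wrist"; returns (picture, depth): 400x640x3 uint8, blue, green, red; 400x640 float32, mm along the optical axis (not along the pixel's ray), 0 where there is no reading.
- r.get_calibration(name): a dict with "fovy" (degrees; the focal length in pixels is half the picture's height over the tangent of half this angle, whatever the lens; pixels are square), "cx", "cy" (the principal point, pixels), "extrinsics" (4x4, takes a point from world to camera coordinates). Camera axes: x right, y up, looking along -z (the intrinsics and any distortion apply to the point x, -y, -z); pixel columns grow to the right and rows downward; lengths in mm; the calibration is good to about 2 mm. A picture is of the moment at which its call begins: read the wrist's pose just before it. get_calibration takes no time and is no camera call; for the wrist camera it gives the pose at the moment of the call.
- r.hand_in(): hands the job in; it is judged then, once.
The state is a dict: "time": time; "joint_positions": joint angles; "joint_vel": joint speeds; "joint_torque": joint torques, N m; "ee_pos": TCP position; "tcp_rot": TCP orientation; "contact_force": force on the tool from outside, world axes, zero at the start; "ft_torque": the same for the moment, N m; "gripper_width": opening from 0.0 (shut) to 1.0 (fully open); "gripper_force": force on a finger pad.
Only numpy, scipy, OpenCV 4.12 (cv2) and the standard library are available. Lean on these libraries where they do the work, as an engineer would, in place of code of your own. Each camera call takes 0.05 s, during which the arm holds its last target. There are 200 camera calls.

## Working session

There is one attempt and no reset: what is moved stays moved. The work goes in short steps, Python scripts to look and compute and a tool call to move; the robot and the scene stay as the last step left them, time stands still between calls to the robot, and variables do not carry over. Pictures are saved under pics/ and viewed, at most 13 in all, crops included, and the job is handed in when it is done.

Besides the shell and the picture viewer there is one more tool, called as name([rows], argument=value, ...), one row to a line, values as JSON. apply_moves: Moves the arm, as the interface text tells. Its arguments: {"type":"object","properties":{"moves":{"type":"array"},"force":{"type":"number"}},"required":["moves"]}

```bash
mkdir -p pics; cat > h.py <<'E'
import numpy as np, cv2
from workcell import r
def cal(n):
    c=r.get_calibration(n); f=200/np.tan(np.radians(c["fovy"])/2); return c,f
def pts(n,d,c=None):
    """world points for every pixel from depth"""
    c0,f=cal(n); c=c or c0
    v,u=np.mgrid[0:d.shape[0],0:d.shape[1]]
    P=np.stack([(u-c["cx"])*d/f,-(v-c["cy"])*d/f,-d],-1)
    E=np.linalg.inv(np.array(c["extrinsics"]))
    return P@E[:3,:3].T+E[:3,3]
E
python3 - <<'E'
from h import *
s=r.sense(); print(s["time"],s["ee_pos"],np.round(s["tcp_rot"],3),r.grip_point_offset)
for n in ["side","top","wrist"]:
    c=r.get_calibration(n); p,d=r.snapshot(n)
    cv2.imwrite(f"pics/{n}0.png",p); np.savez(f"{n}0.npz",p=p,d=d,P=pts(n,d,c))
    print(n,{k:(np.round(v,3).tolist()) for k,v in c.items()}, (d>0).mean())
E
```

```text
0.0 [ 260.86500338 -567.7006978   403.93598333] [[ 0.909  0.417 -0.001]
 [ 0.417 -0.909  0.001]
 [-0.    -0.002 -1.   ]] 154.70000000000002
side {'fovy': 54.3, 'cx': 320.079, 'cy': 194.241, 'extrinsics': [[-0.916, -0.4, -0.021, 490.252], [0.247, -0.606, 0.757, -205.916], [-0.315, 0.688, 0.654, -960.372], [0.0, 0.0, 0.0, 1.0]]} 0.99598828125
top {'fovy': 43.929, 'cx': 316.588, 'cy': 194.268, 'extrinsics': [[-0.027, -1.0, -0.003, 12.747], [0.983, -0.027, 0.181, -547.042], [-0.181, 0.002, 0.984, -1518.201], [0.0, 0.0, 0.0, 1.0]]} 0.99603125
wrist {'fovy': 69.548, 'cx': 322.18, 'cy': 201.475, 'extrinsics': [[0.418, -0.908, -0.0, -624.702], [0.861, 0.396, -0.318, 41.153], [0.289, 0.133, 0.948, -379.603], [0.0, 0.0, 0.0, 1.0]]} 0.9960546875
```

View pics/top0.png

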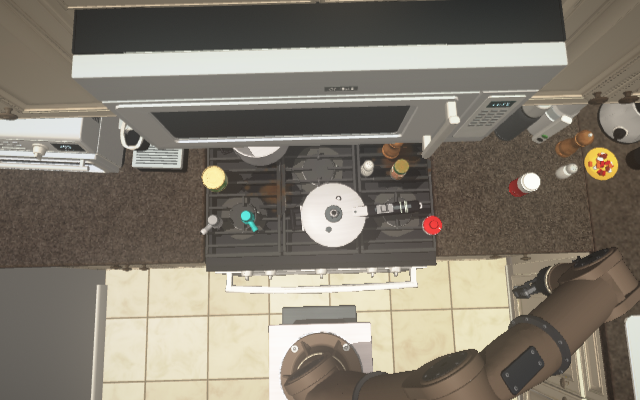

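View pics/side0.png

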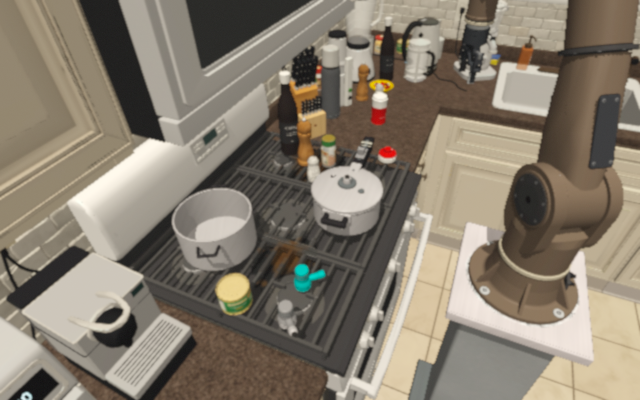

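```bash
python3 - <<'E'
from h import *
T=np.load("top0.npz");S=np.load("side0.npz")
R=lambda im,x,y,w,h:cv2.resize(im[y:y+h,x:x+w],(400,300),interpolation=cv2.INTER_CUBIC)
a=np.hstack([R(T["p"],195,195,80,60),R(S["p"],250,255,100,75)])
b=np.hstack([R(T["p"],295,155,160,120),R(S["p"],300,125,120,90)])
cv2.imwrite("pics/c1.png",np.vstack([a,b]))
P=T["P"]
for n,(u,v) in dict(grey=(211,222),turq=(246,215),vent=(334,213),eye=(418,207),timer=(432,225)).items(): print(n,P[v,u].round(1))
P=S["P"]
for n,(u,v) in dict(grey=(285,308),grey2=(291,325),vent=(348,179),).items(): print(n,P[v,u].round(1))
E
```

```text
grey [465.7 327.   67.4]
turq [484.7 218.7  66.8]
vent [471.5 -51.5 150.2]
eye [ 487.3 -305.6  118.4]
timer [ 439.2 -358.9   54.2]
grey [471.6 331.6  59.2]
grey2 [448.8 351.6  36.9]
vent [470.  -46.6 135.9]
```

View pics/c1.png

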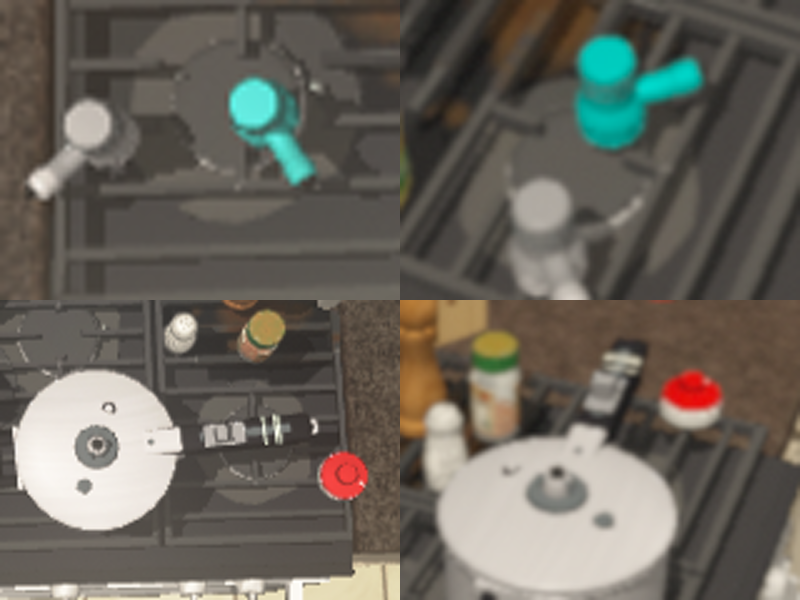

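```bash
python3 - <<'E'
from h import *
for n in ["top","side"]:
    D=np.load(n+"0.npz"); P=D["P"]; p=D["p"].astype(int)
    x,y,z=P[...,0],P[...,1],P[...,2]
    near=(np.hypot(x-465,y-330)<90)
    m=near&(z>14)&(D["d"]>0)
    q=P[m]; print(n,len(q),"z pct",np.percentile(q[:,2],[2,25,50,75,95,99]).round(1))
    zt=np.percentile(q[:,2],97)
    c=P[near&(z>zt-4)]; print(" crown top",len(c),np.median(c,0).round(1),((c.min(0)+c.max(0))/2).round(1),np.ptp(c,axis=0).round(1))
    # grate plane nearby / table
    g=P[near&(z<14)]; print(" ground",np.percentile(g[:,2],[5,50,95]).round(1))
    # cooker
    k=(np.hypot(x-470,y+50)<130)&(z>98)&(z<122)&(D["d"]>0)
    q=P[k&(np.hypot(x-470,y+50)<110)]
    hull=cv2.convexHull(q[:,:2].astype(np.float32)); 
    print(" lid circle",cv2.minEnclosingCircle(hull), "ellipse",cv2.fitEllipse(hull))
    col=P[(np.hypot(x-470,y+50)<40)&(z>123)]; print(" collar",len(col),((col.min(0)+col.max(0))/2).round(1),np.ptp(col,axis=0).round(1), np.percentile(col[:,2],[10,50,90]).round(1))
    # handle: points y -180..-330 around z>105
    h=P[(y<-165)&(y>-330)&(abs(x-482)<45)&(z>106)&(z<150)]
    print(" handle",len(h),h.mean(0).round(1))
    for a,b in [(-180,-165),(-200,-180),(-230,-200),(-260,-230),(-290,-260),(-315,-290)]:
        s=h[(h[:,1]>a)&(h[:,1]<b)]
        if len(s): print("  ",a,s[:,1].mean().round(1),"x",s[:,0].min().round(1),s[:,0].max().round(1),"z",np.percentile(s[:,2],[10,50,99]).round(1))
    t=P[(y<-165)&(y>-240)&(abs(x-482)<45)&(z>132)&(z<150)]
    if len(t):print(" tab",len(t),((t.min(0)+t.max(0))/2).round(1),np.ptp(t,axis=0).round(1),np.median(t,0).round(1))
E
```

```text
top 220 z pct [16.6 31.9 42.3 61.3 66.5 70.5]
 crown top 36 [475.2 324.   65.5] [473.7 323.2  67.8] [28.7 28.1  9.3]
 ground [-47.8 -38.6   0.8]
 lid circle ((479.67572021484375, -51.43317794799805), 107.98422241210938) ellipse ((473.6878967285156, -49.98569869995117), (191.3307647705078, 211.55734252929688), 4.588647365570068)
 collar 368 [469.5 -49.4 139.2] [78.3 78.2 32.3] [123.7 127.4 141.5]
 handle 536 [ 486.8 -236.8  118.4]
   -180 -172.9 x 466.5 498.3 z [113.1 116.8 123.9]
   -200 -190.2 x 466.9 501.5 z [112.3 121.1 146.8]
   -230 -215.2 x 469.3 503.5 z [112.2 120.6 145.4]
   -260 -244.7 x 471.6 505.7 z [111.2 115.7 121.6]
   -290 -274.3 x 473.9 507.9 z [111.  116.6 122.7]
   -315 -299.3 x 475.6 510.7 z [109.8 115.8 121.3]
 tab 38 [ 485.6 -198.7  140.8] [21.4 15.  14.6] [ 483.8 -197.4  141.1]
side 478 z pct [16.1 30.5 38.4 57.7 60.2 61.5]
 crown top 136 [473.2 328.   59.3] [473. 326.  60.] [30.3 29.9  6.3]
 ground [-50.9 -43.   -3.4]
 lid circle ((466.3659362792969, -53.41010665893555), 106.68273162841797) ellipse ((472.8333435058594, -50.56647491455078), (191.7538299560547, 206.1719512939453), 7.293984413146973)
 collar 170 [472.7 -47.8 134.6] [48.  50.8 23.1] [123.8 126.2 140.7]
 handle 282 [ 483.8 -226.3  116.2]
   -180 -173.9 x 466.2 498.1 z [110.3 112.5 118.8]
   -200 -190.8 x 466.3 499.0 z [113.2 122.1 139.4]
   -230 -212.9 x 469.0 486.7 z [108.4 116.3 137.9]
   -260 -248.2 x 470.8 503.5 z [109.1 112.2 114.8]
   -290 -274.8 x 473.2 506.6 z [109.6 111.8 116.3]
   -315 -298.8 x 476.5 506.7 z [109.4 111.4 114.4]
 tab 28 [ 483.5 -198.9  136. ] [20.4 17.5  7.5] [ 483.7 -195.5  136.5]
```

```bash
cat >> h.py <<'E'
def yaw():
    R=np.array(r.sense()["tcp_rot"]); return np.degrees(np.arctan2(R[1,1],R[0,1]))
def plan(x,y,z,yw,n,g):
    """print n equal rows taking the tool to TCP x,y,z with tool-y at yw deg"""
    s=r.sense(); p=np.array(s["ee_pos"]); a=yaw(); d=(np.array([x,y,z])-p)/n; da=(yw-a)/n
    print("t",round(s["time"],2),"p",p.round(1),"yaw",round(a,2),"->",n,"rows turn",round(-da,2),"step mm",np.linalg.norm(d).round(1))
    for i in range(n):
        t=np.radians(a+da*i); ty=np.array([np.cos(t),np.sin(t)]); tx=np.array([-ty[1],ty[0]])
        print([g,round(d[:2]@tx/10,2),round(d[:2]@ty/10,2),round(-d[2]/10,2),round(-da,2)])
E
python3 -c "
from h import *
plan(440,-80,400,4.9,16,8.5)"
```

```text
t 0.15 p [ 260.9 -567.7  404.1] yaw -65.32 -> 16 rows turn -4.39 step mm 32.5
[8.5, np.float64(2.29), np.float64(-2.3), np.float64(0.03), np.float64(-4.39)]
[8.5, np.float64(2.46), np.float64(-2.12), np.float64(0.03), np.float64(-4.39)]
[8.5, np.float64(2.61), np.float64(-1.93), np.float64(0.03), np.float64(-4.39)]
[8.5, np.float64(2.75), np.float64(-1.72), np.float64(0.03), np.float64(-4.39)]
[8.5, np.float64(2.88), np.float64(-1.5), np.float64(0.03), np.float64(-4.39)]
[8.5, np.float64(2.98), np.float64(-1.28), np.float64(0.03), np.float64(-4.39)]
[8.5, np.float64(3.07), np.float64(-1.05), np.float64(0.03), np.float64(-4.39)]
[8.5, np.float64(3.14), np.float64(-0.81), np.float64(0.03), np.float64(-4.39)]
[8.5, np.float64(3.2), np.float64(-0.57), np.float64(0.03), np.float64(-4.39)]
[8.5, np.float64(3.23), np.float64(-0.32), np.float64(0.03), np.float64(-4.39)]
[8.5, np.float64(3.25), np.float64(-0.07), np.float64(0.03), np.float64(-4.39)]
[8.5, np.float64(3.24), np.float64(0.18), np.float64(0.03), np.float64(-4.39)]
[8.5, np.float64(3.22), np.float64(0.42), np.float64(0.03), np.float64(-4.39)]
[8.5, np.float64(3.18), np.float64(0.67), np.float64(0.03), np.float64(-4.39)]
[8.5, np.float64(3.12), np.float64(0.91), np.float64(0.03), np.float64(-4.39)]
[8.5, np.float64(3.04), np.float64(1.15), np.float64(0.03), np.float64(-4.39)]
```

apply_moves([
  [[8.5,2.3,-2.3,0,-4.4],[8.5,2.5,-2.1,0,-4.4],[8.5,2.6,-1.9,0,-4.4],[8.5,2.75,-1.7,0,-4.4],[8.5,2.9,-1.5,0,-4.4],[8.5,3.0,-1.3,0,-4.4],[8.5,3.1,-1.05,0,-4.4],[8.5,3.15,-0.8,0,-4.4]],
])

```text
time: 0.95
ee_pos: [351.6, -322.5, 404.6]
tcp_rot: [[0.499, 0.867, -0.0], [0.867, -0.499, 0.0], [-0.0, -0.0, -1.0]]
contact_force: [1.1, 0.5, -0.2]
gripper_width: 0.993
gripper_force: 0.0
```

apply_moves([
  [[8.5,3.2,-0.6,0.1,-4.4],[8.5,3.2,-0.3,0.1,-4.4],[8.5,3.25,-0.1,0,-4.4],[8.5,3.25,0.2,0,-4.4],[8.5,3.2,0.4,0,-4.4],[8.5,3.2,0.7,0,-4.4],[8.5,3.1,0.9,0,-4.4],[8.5,3.0,1.1,0,-4.4]],
])

```text
time: 1.75
ee_pos: [439.8, -79.1, 402.7]
tcp_rot: [[-0.092, 0.996, -0.0], [0.996, 0.092, -0.0], [-0.0, -0.0, -1.0]]
contact_force: [-0.0, -0.5, 0.2]
gripper_width: 0.999
gripper_force: 0.0
```

```bash
python3 - <<'E'
from h import *
s=r.sense(); print(s["ee_pos"],np.abs(s["joint_vel"]).max())
c=r.get_calibration("wrist"); p,d=r.snapshot("wrist")
cv2.imwrite("pics/w1.png",p); np.savez("w1.npz",p=p,d=d,P=pts("wrist",d,c))
plan(474,325,330,45,12,8.5)
E
```

```text
[439.83626321 -79.0818215  402.68982746] 0.4451238042519796
t 1.8 p [441.3 -74.1 403.1] yaw 5.84 -> 12 rows turn -3.26 step mm 33.9
[8.5, np.float64(3.28), np.float64(0.61), np.float64(0.61), np.float64(-3.26)]
[8.5, np.float64(3.24), np.float64(0.8), np.float64(0.61), np.float64(-3.26)]
[8.5, np.float64(3.19), np.float64(0.98), np.float64(0.61), np.float64(-3.26)]
[8.5, np.float64(3.13), np.float64(1.16), np.float64(0.61), np.float64(-3.26)]
[8.5, np.float64(3.06), np.float64(1.33), np.float64(0.61), np.float64(-3.26)]
[8.5, np.float64(2.98), np.float64(1.51), np.float64(0.61), np.float64(-3.26)]
[8.5, np.float64(2.89), np.float64(1.67), np.float64(0.61), np.float64(-3.26)]
[8.5, np.float64(2.79), np.float64(1.84), np.float64(0.61), np.float64(-3.26)]
[8.5, np.float64(2.68), np.float64(1.99), np.float64(0.61), np.float64(-3.26)]
[8.5, np.float64(2.56), np.float64(2.14), np.float64(0.61), np.float64(-3.26)]
[8.5, np.float64(2.43), np.float64(2.28), np.float64(0.61), np.float64(-3.26)]
[8.5, np.float64(2.3), np.float64(2.42), np.float64(0.61), np.float64(-3.26)]
```

View pics/w1.png

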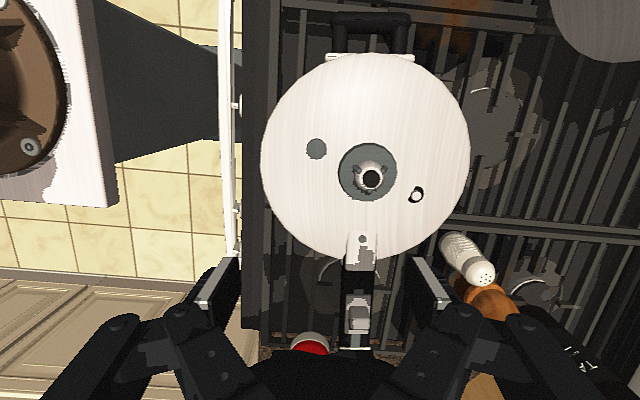

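The wrist view shows the lid, with the collar centred near (368,171), the stub's black pad at (371,178) and the grey slide tab at (356,318). The arm was still settling, so I'll retake the picture and measure by rays.

```bash
cat >> h.py <<'E'
def ray(c,u,v,z):
    f=200/np.tan(np.radians(c["fovy"])/2); E=np.linalg.inv(np.array(c["extrinsics"]))
    d=E[:3,:3]@np.array([(u-c["cx"])/f,-(v-c["cy"])/f,-1]); o=E[:3,3]
    return o+d*(z-o[2])/d[2]
E
python3 - <<'E'
from h import *
s=r.sense(); c=r.get_calibration("wrist"); p,d=r.snapshot("wrist"); P=pts("wrist",d,c)
print(s["ee_pos"],np.abs(s["joint_vel"]).max()); cv2.imwrite("pics/w2.png",p)
g=cv2.cvtColor(p,cv2.COLOR_BGR2GRAY)
def circ(mask,z,lab):
    cs,_=cv2.findContours(mask.astype(np.uint8),cv2.RETR_EXTERNAL,cv2.CHAIN_APPROX_NONE)
    k=max(cs,key=cv2.contourArea); W=np.array([ray(c,u,v,z) for u,v in k[:,0]],np.float32)
    (a,b),ax,an=cv2.fitEllipse(cv2.convexHull(W[:,:2].copy())); M=cv2.moments(k)
    print(lab,"px",round(M["m10"]/M["m00"],1),round(M["m01"]/M["m00"],1),"world",round(a,1),round(b,1),"axes",np.round(ax,1))
v,u=np.mgrid[0:400,0:640]
n=np.hypot(u-368,v-165)<45
circ(n&(g<150),128,"collar"); 
circ((np.hypot(u-371,v-170)<18)&(g<45),147.5,"pad")
z=P[...,2]; t=(z>136)&(z<148)&(abs(P[...,0]-484)<30)&(abs(P[...,1]+198)<25)
q=P[t]; print("tab",t.sum(),((q.min(0)+q.max(0))/2).round(1),np.ptp(q,axis=0).round(1), "px",u[t].mean(),v[t].mean())
lid=(z>96)&(z<124)&(np.hypot(P[...,0]-472,P[...,1]+50)<101)
circ(lid,102,"lid@102")
h=P[(P[...,1]<-165)&(P[...,1]>-300)&(abs(P[...,0]-485)<40)&(z>112)&(z<119)]
for a in range(-260,-165,20):
    k=h[(h[:,1]>a)&(h[:,1]<a+20)]
    if len(k): print(a+10,k[:,0].min().round(1),k[:,0].max().round(1),len(k))
E
```

```text
[441.25274109 -74.06290421 403.05364198] 0.03445901533152441
collar px 364.0 178.0 world 476.1 -49.5 axes [50.6 52. ]
pad px 367.9 182.4 world 476.2 -47.3 axes [ 8.5 13.1]
tab 288 [ 488.9 -199.7  139.6] [20.6 17.4  7. ] px 355.7083333333333 327.3263888888889
lid@102 px 361.6 163.2 world 477.5 -53.6 axes [194.6 208.7]
-250 476.1 508.7 213
-230 474.9 507.8 183
-210 473.1 506.0 73
-190 471.9 505.3 117
-170 470.4 503.2 384
```

apply_moves([
  [[8.5,3.3,0.6,0.6,-3.3],[8.5,3.2,0.8,0.6,-3.3],[8.5,3.2,1.0,0.6,-3.3],[8.5,3.1,1.15,0.6,-3.3],[8.5,3.1,1.3,0.6,-3.3],[8.5,3.0,1.5,0.6,-3.3],[8.5,2.9,1.7,0.6,-3.3],[8.5,2.8,1.8,0.6,-3.3]],
])

```text
time: 2.65
ee_pos: [464.1, 186.3, 354.3]
tcp_rot: [[-0.523, 0.853, -0.0], [0.853, 0.523, -0.001], [-0.0, -0.0, -1.0]]
contact_force: [1.2, 1.1, 0.8]
gripper_width: 0.995
gripper_force: 0.0
```

apply_moves([
  [[8.5,2.7,2.0,0.6,-3.3],[8.5,2.5,2.1,0.6,-3.3],[8.5,2.4,2.3,0.6,-3.3],[8.5,2.3,2.4,0.6,-3.3],[8.5,0,0,0,0],[8.5,0,0,0,0]],
])

```text
time: 3.25
ee_pos: [475.9, 317.8, 330.0]
tcp_rot: [[-0.703, 0.711, -0.001], [0.711, 0.703, -0.001], [0.0, -0.001, -1.0]]
contact_force: [0.3, -0.1, -0.0]
gripper_width: 0.998
gripper_force: 0.0
```

```bash
python3 - <<'E'
from h import *
s=r.sense(); c=r.get_calibration("wrist"); p,d=r.snapshot("wrist"); P=pts("wrist",d,c)
print(s["ee_pos"],yaw(),np.abs(s["joint_vel"]).max()); cv2.imwrite("pics/w3.png",p)
np.savez("w3.npz",p=p,d=d,P=P)
near=(np.hypot(P[...,0]-474,P[...,1]-325)<75)
c1=P[near&(P[...,2]>56)&(P[...,2]<75)]; print("crown",len(c1),((c1.min(0)+c1.max(0))/2).round(1),np.ptp(c1,axis=0).round(1),np.median(c1,0).round(1))
s1=P[near&(P[...,2]>25)&(P[...,2]<46)&(np.hypot(P[...,0]-474,P[...,1]-325)>28)]
print("spout",len(s1),s1.mean(0).round(1),s1.min(0).round(1),s1.max(0).round(1))
E
```

```text
[475.89149447 317.76009027 330.03000577] 44.591651247906356 0.028963819867628735
crown 1022 [477.2 325.   59.8] [32.3 31.6  7.5] [476.3 325.9  61.4]
spout 584 [446.  356.3  37.4] [433.9 340.6  25.8] [462.2 369.   42.6]
```

View pics/w3.png

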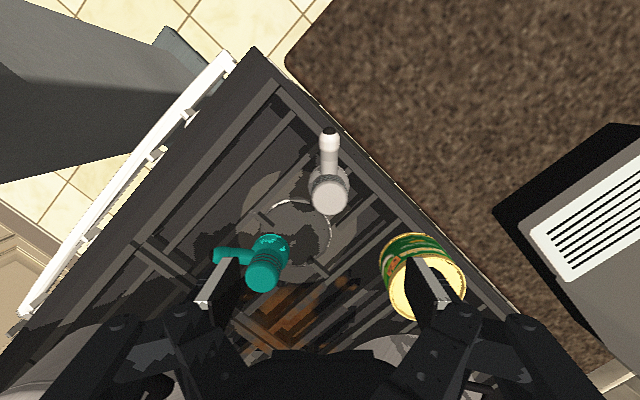

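```bash
python3 - <<'E'
from h import *
D=np.load("w3.npz"); P=D["P"]; z=P[...,2]
m=(z>50)&(z<70)&(P[...,0]>500)&(P[...,0]<640)&(abs(P[...,1]-330)<110)
q=P[m]; print("tin",m.sum(),q.min(0).round(1),q.max(0).round(1))
T=np.load("top0.npz")["P"]; z=T[...,2]
m=(z>45)&(z<75)&(T[...,0]>500)&(T[...,0]<640)&(abs(T[...,1]-330)<110)
q=T[m]; print("tin top",m.sum(),q.min(0).round(1),q.max(0).round(1))
plan(476,325.5,225,44.8,6,6.0)
E
```

```text
tin 1602 [500.  220.4  50.1] [639.7 362.6  62.5]
tin top 419 [572.7 288.5  45.4] [640.  363.   65.2]
t 3.3 p [476.2 316.9 330.2] yaw 44.59 -> 6 rows turn -0.03 step mm 17.6
[6.0, np.float64(0.1), np.float64(0.1), np.float64(1.75), np.float64(-0.03)]
[6.0, np.float64(0.1), np.float64(0.1), np.float64(1.75), np.float64(-0.03)]
[6.0, np.float64(0.1), np.float64(0.1), np.float64(1.75), np.float64(-0.03)]
[6.0, np.float64(0.1), np.float64(0.1), np.float64(1.75), np.float64(-0.03)]
[6.0, np.float64(0.1), np.float64(0.1), np.float64(1.75), np.float64(-0.03)]
[6.0, np.float64(0.1), np.float64(0.1), np.float64(1.75), np.float64(-0.03)]
```

apply_moves([
  [[6.0,0.2,0.2,1.5,0],[6.0,0.2,0.2,2,0],[6.0,0.2,0.2,2,0],[6.0,0,0,1.5,0],[6.0,0,0,0,0],[6.0,0,0,0,0]],
])

```text
time: 3.9
ee_pos: [476.1, 325.9, 260.7]
tcp_rot: [[-0.703, 0.712, -0.0], [0.712, 0.703, -0.0], [-0.0, -0.001, -1.0]]
contact_force: [-0.4, 0.4, -0.4]
gripper_width: 0.707
gripper_force: 0.0
```

```bash
python3 - <<'E'
from h import *
s=r.sense(); c=r.get_calibration("wrist"); p,d=r.snapshot("wrist"); P=pts("wrist",d,c)
np.savez("w4.npz",p=p,d=d,P=P)
cv2.imwrite("pics/w4.png",p)
near=(np.hypot(P[...,0]-474,P[...,1]-325)<75)
c1=P[near&(P[...,2]>59)&(P[...,2]<68)]; print("crown",len(c1),((c1.min(0)+c1.max(0))/2).round(1),np.ptp(c1,axis=0).round(1),np.median(c1,0).round(1))
s1=P[near&(P[...,2]>30)&(P[...,2]<46)&(np.hypot(P[...,0]-474,P[...,1]-325)>28)]
print("spout",len(s1),s1.mean(0).round(1))
plan(476,325.5,205,44.8,4,6.0)
E
```

```text
crown 1611 [476.8 325.1  61.4] [30.6 30.7  4.7] [476.5 325.8  61.5]
spout 982 [445.7 357.   37.6]
t 3.95 p [476.2 326.2 261.2] yaw 44.64 -> 4 rows turn -0.04 step mm 14.1
[6.0, np.float64(-0.01), np.float64(-0.02), np.float64(1.41), np.float64(-0.04)]
[6.0, np.float64(-0.01), np.float64(-0.02), np.float64(1.41), np.float64(-0.04)]
[6.0, np.float64(-0.01), np.float64(-0.02), np.float64(1.41), np.float64(-0.04)]
[6.0, np.float64(-0.01), np.float64(-0.02), np.float64(1.41), np.float64(-0.04)]
```

View pics/w4.png

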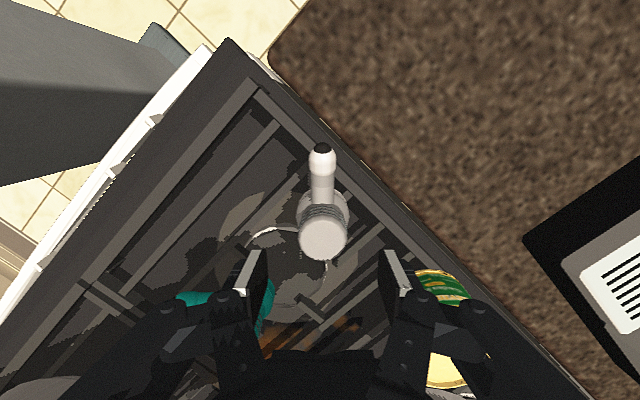

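apply_moves([
  [[6.0,0,0,1.6,0],[6.0,0,0,2.0,0],[6.0,0,0,1.4,0],[6.0,0,0,0.6,0],[6,0,0,0,0],[2,0,0,0,0],[2,0,0,0,0],[2,0,0,0,0]],
], force=70)

```text
time: 4.75
ee_pos: [476.2, 326.7, 205.7]
tcp_rot: [[-0.703, 0.711, 0.001], [0.711, 0.703, 0.001], [-0.0, 0.002, -1.0]]
contact_force: [-0.8, -1.3, 5.7]
gripper_width: 0.361
gripper_force: 69.5
```

apply_moves([
  [[2,0,0,0,0],[2,0,0,0,0],[2,0,0,0,0]],
])

```text
time: 5.05
ee_pos: [476.2, 326.8, 205.8]
tcp_rot: [[-0.703, 0.711, 0.001], [0.711, 0.703, 0.001], [-0.0, 0.002, -1.0]]
contact_force: [-1.2, -1.1, 5.9]
gripper_width: 0.359
gripper_force: 69.6
```

apply_moves([
  [[2,0,0,-1,0],[2,0,0,-3,0],[2,0,0,-4,0],[2,0,0,-4,0],[2,0,0,-3.5,0],[2,0,0,-1.5,0],[2,0,0,0,0]],
])

```text
time: 5.75
ee_pos: [476.1, 326.8, 377.0]
tcp_rot: [[-0.703, 0.711, 0.003], [0.711, 0.703, 0.002], [-0.001, 0.004, -1.0]]
contact_force: [-0.2, -0.1, -0.7]
gripper_width: 0.364
gripper_force: 69.5
```

```bash
python3 - <<'E'
from h import *
plan(476,-125,375,4.6,15,2)
E
```

```text
t 5.75 p [476.1 326.8 377. ] yaw 44.66 -> 15 rows turn 2.67 step mm 30.1
[2, np.float64(-2.14), np.float64(-2.12), np.float64(0.01), np.float64(2.67)]
[2, np.float64(-2.24), np.float64(-2.02), np.float64(0.01), np.float64(2.67)]
[2, np.float64(-2.33), np.float64(-1.91), np.float64(0.01), np.float64(2.67)]
[2, np.float64(-2.42), np.float64(-1.8), np.float64(0.01), np.float64(2.67)]
[2, np.float64(-2.5), np.float64(-1.68), np.float64(0.01), np.float64(2.67)]
[2, np.float64(-2.57), np.float64(-1.57), np.float64(0.01), np.float64(2.67)]
[2, np.float64(-2.64), np.float64(-1.44), np.float64(0.01), np.float64(2.67)]
[2, np.float64(-2.71), np.float64(-1.32), np.float64(0.01), np.float64(2.67)]
[2, np.float64(-2.77), np.float64(-1.19), np.float64(0.01), np.float64(2.67)]
[2, np.float64(-2.82), np.float64(-1.06), np.float64(0.01), np.float64(2.67)]
[2, np.float64(-2.87), np.float64(-0.93), np.float64(0.01), np.float64(2.67)]
[2, np.float64(-2.91), np.float64(-0.79), np.float64(0.01), np.float64(2.67)]
[2, np.float64(-2.94), np.float64(-0.66), np.float64(0.01), np.float64(2.67)]
[2, np.float64(-2.97), np.float64(-0.52), np.float64(0.01), np.float64(2.67)]
[2, np.float64(-2.99), np.float64(-0.38), np.float64(0.01), np.float64(2.67)]
```

apply_moves([
  [[2,-2.1,-2.1,0,2.7],[2,-2.2,-2.0,0,2.7],[2,-2.3,-1.9,0,2.7],[2,-2.4,-1.8,0,2.7],[2,-2.5,-1.7,0,2.7],[2,-2.6,-1.6,0,2.7],[2,-2.6,-1.45,0,2.7],[2,-2.7,-1.3,0,2.7]],
])

```text
time: 6.55
ee_pos: [473.8, 84.9, 372.8]
tcp_rot: [[-0.39, 0.921, -0.003], [0.921, 0.39, -0.001], [0.001, -0.003, -1.0]]
contact_force: [-0.1, -0.1, -1.8]
gripper_width: 0.359
gripper_force: 69.6
```

apply_moves([
  [[2,-2.8,-1.2,0,2.7],[2,-2.8,-1.1,0,2.7],[2,-2.9,-0.9,0,2.7],[2,-2.9,-0.8,0,2.7],[2,-2.9,-0.65,0,2.7],[2,-3.0,-0.5,0,2.7],[2,-3.0,-0.4,0,2.7],[2,0,0,0,0]],
])

```text
time: 7.35
ee_pos: [472.3, -129.4, 372.5]
tcp_rot: [[-0.065, 0.998, -0.004], [0.998, 0.065, -0.001], [-0.001, -0.004, -1.0]]
contact_force: [1.0, 0.2, -0.8]
gripper_width: 0.36
gripper_force: 69.6
```

apply_moves([
  [[2,0,0,0,0]],
])

```text
time: 7.45
ee_pos: [472.8, -125.4, 373.0]
tcp_rot: [[-0.071, 0.997, -0.003], [0.997, 0.071, 0.001], [0.001, -0.003, -1.0]]
contact_force: [0.5, 0.2, -1.1]
gripper_width: 0.364
gripper_force: 69.6
```

```bash
python3 - <<'E'
from h import *
s=r.sense(); c=r.get_calibration("wrist"); p,d=r.snapshot("wrist"); P=pts("wrist",d,c)
np.savez("w5.npz",p=p,d=d,P=P); cv2.imwrite("pics/w5.png",p)
print(s["ee_pos"],yaw(),np.abs(s["joint_vel"]).max())
z=P[...,2]; v,u=np.mgrid[0:400,0:640]
t=np.array(s["ee_pos"])
m=(z>t[2]-160)&(z<t[2]-130)&(np.hypot(P[...,0]-t[0],P[...,1]-t[1])<25)&(abs(P[...,0]-t[0])<14)
q=P[m]; print("crown",m.sum(),np.percentile(q[:,2],[5,50,95]).round(1),((q.min(0)+q.max(0))/2).round(1),np.ptp(q,axis=0).round(1))
m=(z>t[2]-190)&(z<t[2]-158)&(P[...,1]>t[1]+28)&(P[...,1]<t[1]+75)&(abs(P[...,0]-t[0])<40)
q=P[m]; print("spout",m.sum(),q.mean(0).round(1),q.max(0).round(1))
E
```

```text
[ 472.76263327 -125.38067832  373.02078843] 4.194983320177188 0.0307546694585586
crown 3730 [216.3 228.6 229.7] [ 472.8 -126.1  221.9] [28.  32.  17.7]
spout 1774 [469.3 -81.9 204.9] [478.7 -67.8 210.1]
```

View pics/w5.png

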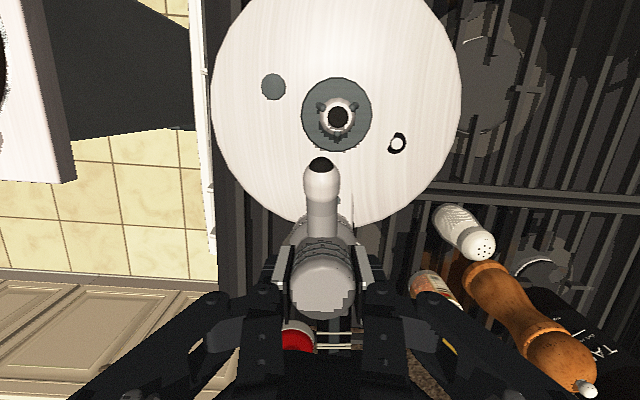

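```bash
python3 - <<'E'
from h import *
c=r.get_calibration("wrist"); D=np.load("w5.npz"); p=D["p"]; P=D["P"]; g=cv2.cvtColor(p,cv2.COLOR_BGR2GRAY)
v,u=np.mgrid[0:400,0:640]
def circ(mask,z,lab):
    cs,_=cv2.findContours(mask.astype(np.uint8),cv2.RETR_EXTERNAL,cv2.CHAIN_APPROX_NONE)
    k=max(cs,key=cv2.contourArea); W=np.array([ray(c,a,b,z) for a,b in k[:,0]],np.float32)
    (a,b),ax,an=cv2.fitEllipse(cv2.convexHull(W[:,:2].copy()));e=cv2.minEnclosingCircle(W[:,:2].copy())
    print(lab,"world",round(a,1),round(b,1),"axes",np.round(ax,1),"mec",np.round(e[0],1),round(e[1],1))
n=np.hypot(u-336,v-114)<48
circ(n&(g<150),128,"collar")
circ((np.hypot(u-338,v-117)<14)&(g<60),147.5,"pad")
t=(P[...,2]>227.5)&(P[...,2]<233)&(np.hypot(P[...,0]-472.8,P[...,1]+126)<22)
circ(t,229,"crown top"); q=P[t]; 
cc=P[n&(abs(P[...,2]-128)<5)]; print("collar z",np.median(P[n&(g<150)][:,2]))
w=n&(P[...,2]>136); q=P[w]; print("stub",w.sum(),((q.min(0)+q.max(0))/2).round(1),np.ptp(q,axis=0).round(1))
E
```

```text
collar world 477.1 -49.7 axes [50.7 52.1] mec [476.8 -49.9] 26.3
pad world 477.1 -49.4 axes [12.7 13.2] mec [477.1 -49.4] 6.7
crown top world 474.5 -125.0 axes [30.4 53.5] mec [ 473.2 -124.3] 21.7
collar z 127.7330157679421
stub 1234 [476.9 -53.9 238.9] [ 27.7  31.6 205.8]
```

```bash
python3 - <<'E'
from h import *
plan(477,-48.6,358,4.8,6,2)
E
```

```text
t 7.5 p [ 473.  -124.4  373.4] yaw 4.19 -> 6 rows turn -0.1 step mm 12.9
[2, np.float64(1.26), np.float64(0.16), np.float64(0.26), np.float64(-0.1)]
[2, np.float64(1.26), np.float64(0.16), np.float64(0.26), np.float64(-0.1)]
[2, np.float64(1.26), np.float64(0.16), np.float64(0.26), np.float64(-0.1)]
[2, np.float64(1.25), np.float64(0.17), np.float64(0.26), np.float64(-0.1)]
[2, np.float64(1.25), np.float64(0.17), np.float64(0.26), np.float64(-0.1)]
[2, np.float64(1.25), np.float64(0.17), np.float64(0.26), np.float64(-0.1)]
```

apply_moves([
  [[2,1.0,0.15,0,-0.1],[2,1.5,0.2,0,-0.1],[2,1.75,0.2,0.5,-0.1],[2,1.5,0.2,0.5,-0.1],[2,1.25,0.15,0.5,-0.1],[2,0.5,0.1,0,0],[2,0,0,0,0],[2,0,0,0,0]],
])

```text
time: 8.3
ee_pos: [477.7, -49.1, 359.9]
tcp_rot: [[-0.082, 0.997, 0.0], [0.997, 0.082, -0.0], [-0.0, 0.0, -1.0]]
contact_force: [0.6, 0.5, -1.3]
gripper_width: 0.363
gripper_force: 69.5
```

```bash
python3 - <<'E'
from h import *
r.snapshot("wrist"); 
plan(477,-48.6,345,4.8,3,2); print(r.sense()["contact_force"])
for n in ["side","wrist"]:
    c=r.get_calibration(n); p,d=r.snapshot(n); P=pts(n,d,c); np.savez(n+"6.npz",p=p,d=d,P=P)
    if n=="side": a=cv2.resize(p[115:205,290:410],(800,600),interpolation=cv2.INTER_CUBIC)
cv2.imwrite("pics/s6.png",a)
E
```

```text
t 8.35 p [477.7 -49.5 359.8] yaw 4.66 -> 3 rows turn -0.05 step mm 5.0
[2, np.float64(0.03), np.float64(-0.02), np.float64(0.49), np.float64(-0.05)]
[2, np.float64(0.03), np.float64(-0.02), np.float64(0.49), np.float64(-0.05)]
[2, np.float64(0.03), np.float64(-0.02), np.float64(0.49), np.float64(-0.05)]
[-0.32925335  0.0059464  -0.55585197]
```

View pics/s6.png

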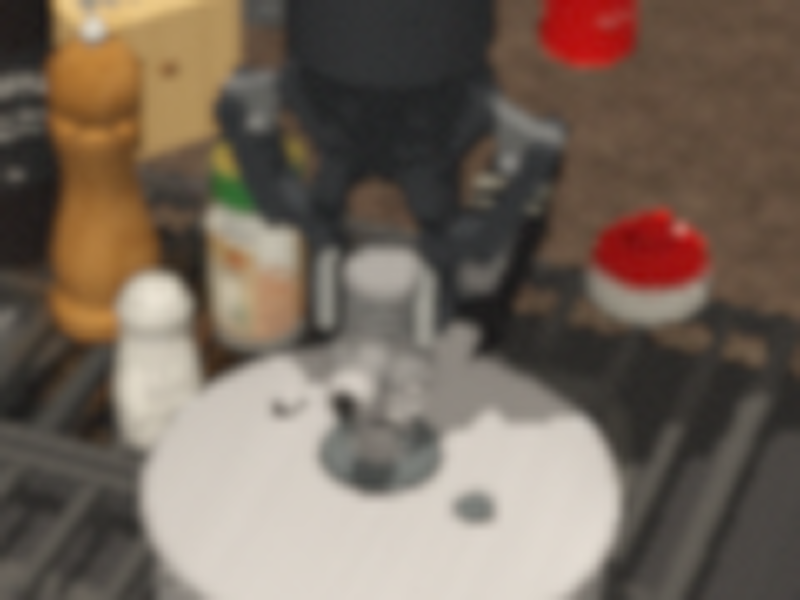

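The diverter hovers upright over the stub, with the skirt near (390,400) in the crop and the collar at (380,455). I'll trim about 1 mm and descend while watching the force.

apply_moves([
  [[2,0.08,-0.05,0.4,0],[2,0,0,0.4,0],[2,0,0,0.4,0],[2,0,0,0.3,0],[2,0,0,0,0],[2,0,0,0,0]],
])

```text
time: 9.05
ee_pos: [477.1, -48.5, 344.6]
tcp_rot: [[-0.082, 0.997, -0.0], [0.997, 0.082, 0.0], [0.0, -0.0, -1.0]]
contact_force: [-1.1, 0.7, -1.2]
gripper_width: 0.365
gripper_force: 69.6
```

apply_moves([
  [[2,0,0,0.3,0],[2,0,0,0.3,0],[2,0,0,0,0],[2,0,0,0,0]],
])

```text
time: 9.45
ee_pos: [476.9, -48.6, 338.4]
tcp_rot: [[-0.081, 0.997, -0.001], [0.997, 0.081, -0.0], [-0.0, -0.001, -1.0]]
contact_force: [-1.0, -1.3, -2.1]
gripper_width: 0.362
gripper_force: 69.9
```

apply_moves([
  [[2,0,0,0.2,0],[2,0,0,0.2,0],[2,0,0,0.1,0],[2,0,0,0,0],[2,0,0,0,0]],
])

```text
time: 9.95
ee_pos: [477.2, -48.5, 333.8]
tcp_rot: [[-0.082, 0.997, 0.0], [0.997, 0.082, -0.0], [-0.0, 0.0, -1.0]]
contact_force: [0.7, -2.2, 2.4]
gripper_width: 0.36
gripper_force: 71.0
```

apply_moves([
  [[2,0,0,0.1,0],[2,0,0,0.1,0],[2,0,0,0,0],[2,0,0,0,0]],
])

```text
time: 10.35
ee_pos: [477.2, -48.4, 333.6]
tcp_rot: [[-0.081, 0.997, 0.001], [0.997, 0.081, -0.001], [-0.001, 0.001, -1.0]]
contact_force: [-9.2, -1.2, 27.6]
gripper_width: 0.366
gripper_force: 73.7
```

apply_moves([
  [[2,0,0,-0.2,0],[2,0,0,0,0],[5.5,0,0,0,0],[5.5,0,0,0,0],[5.5,0,0,0,0],[5.5,0,0,0,0],[5.5,0,0,0,0]],
])

```text
time: 11.05
ee_pos: [477.1, -48.4, 333.6]
tcp_rot: [[-0.082, 0.997, -0.0], [0.997, 0.082, 0.0], [0.0, -0.0, -1.0]]
contact_force: [0.0, 0.1, -0.2]
gripper_width: 0.64
gripper_force: 0.0
```

apply_moves([
  [[5.5,0,0,-1,0],[5.5,0,0,-2.5,0],[5.5,0,0,-2.5,0],[5.5,0,0,-1,0],[5.5,0,0,0,0],[5.5,0,0,0,0]],
])

```text
time: 11.65
ee_pos: [476.8, -48.6, 403.2]
tcp_rot: [[-0.081, 0.997, -0.0], [0.997, 0.081, -0.0], [-0.0, -0.0, -1.0]]
contact_force: [0.3, 0.1, -0.9]
gripper_width: 0.643
gripper_force: 0.0
```

```bash
python3 - <<'E'
from h import *
s=r.sense(); print(s["time"],s["ee_pos"],s["contact_force"])
for n in ["wrist","side","top"]:
    c=r.get_calibration(n); p,d=r.snapshot(n); P=pts(n,d,c); 
    if n=="wrist": cv2.imwrite("pics/w7.png",p); np.savez("w7.npz",p=p,d=d,P=P)
    z=P[...,2]; near=np.hypot(P[...,0]-477,P[...,1]+50)
    m=(near<22)&(z>180)&(z<200); q=P[m]; print(n,"crown top",m.sum(),((q.min(0)+q.max(0))/2).round(1),np.median(q,0).round(1) if m.any() else "")
    m=(near>28)&(near<75)&(z>140)&(z<178)&(P[...,1]>-40)&(abs(P[...,0]-474)<30); q=P[m]; print("  spout",m.sum(),q.mean(0).round(1),q.max(0).round(1))
    m=(z>136)&(z<148)&(abs(P[...,0]-486)<24)&(abs(P[...,1]+198)<20); q=P[m]
    if m.any(): print("  tab",m.sum(),((q.min(0)+q.max(0))/2).round(1),np.ptp(q,axis=0).round(1),np.median(q,0).round(1))
E
```

```text
11.65 [476.84741381 -48.55530179 403.23414911] [ 0.28024924  0.13068669 -0.88777215]
wrist crown top 1670 [477.6 -49.6 186.1] [477.4 -47.2 189.7]
  spout 924 [473.9  -6.6 165.4] [483.3   8.9 170.9]
  tab 263 [ 489.  -199.2  139.4] [20.5 16.8  6.3] [ 488.7 -196.1  140.7]
side crown top 90 [472.  -48.  185.2] [472.4 -44.2 186.2]
  spout 62 [467.7  -1.8 160.9] [478.4   9.6 170.4]Traceback (most recent call last):
  File "<stdin>", line 7, in <module>
    return umr_minimum(a, axis, None, out, keepdims, initial, where)
ValueError: zero-size array to reduction operation minimum which has no identity
```

View pics/w7.png

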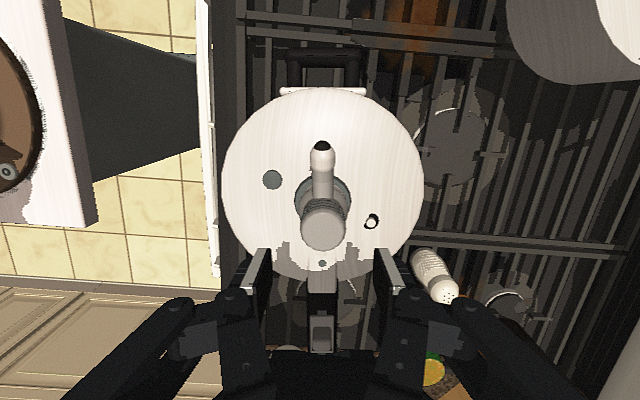

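```bash
python3 -c "
from h import *
plan(488.7,-198.5,340,4.6,6,5)"
```

```text
t 11.8 p [476.8 -48.5 402.7] yaw 4.68 -> 6 rows turn 0.01 step mm 27.2
[5, np.float64(-2.51), np.float64(-0.01), np.float64(1.04), np.float64(0.01)]
[5, np.float64(-2.51), np.float64(-0.01), np.float64(1.04), np.float64(0.01)]
[5, np.float64(-2.51), np.float64(-0.0), np.float64(1.04), np.float64(0.01)]
[5, np.float64(-2.51), np.float64(-0.0), np.float64(1.04), np.float64(0.01)]
[5, np.float64(-2.51), np.float64(-0.0), np.float64(1.04), np.float64(0.01)]
[5, np.float64(-2.51), np.float64(-0.0), np.float64(1.04), np.float64(0.01)]
```

apply_moves([
  [[5,-2,0,0,0],[5,-3,0,0,0],[5,-3.5,0,1,0],[5,-3.5,0,2,0],[5,-2,0,2,0],[5,-1,0,1.2,0],[5,0,0,0,0],[5,0,0,0,0]],
])

```text
time: 12.6
ee_pos: [489.6, -196.7, 341.8]
tcp_rot: [[-0.083, 0.997, -0.0], [0.997, 0.083, 0.001], [0.001, -0.0, -1.0]]
contact_force: [-0.8, 0.7, 0.5]
gripper_width: 0.587
gripper_force: 0.0
```

```bash
python3 - <<'E'
from h import *
r.snapshot("top")
s=r.sense(); c=r.get_calibration("wrist"); p,d=r.snapshot("wrist"); P=pts("wrist",d,c); np.savez("w8.npz",p=p,d=d,P=P)
cv2.imwrite("pics/w8.png",p)
z=P[...,2]
m=(z>139.5)&(z<148)&(abs(P[...,0]-488)<16)&(abs(P[...,1]+198)<20); q=P[m]
print("  tab",m.sum(),((q.min(0)+q.max(0))/2).round(1),np.ptp(q,axis=0).round(1),np.median(q,0).round(1))
plan(488.7,-198.5,297,4.6,4,5)
E
```

```text
tab 484 [ 488.9 -198.5  141.2] [19.5 13.6  3.4] [ 488.7 -198.1  140.9]
t 12.7 p [ 489.9 -196.4  342.6] yaw 4.8 -> 4 rows turn 0.05 step mm 11.4
[5, np.float64(-0.05), np.float64(-0.03), np.float64(1.14), np.float64(0.05)]
[5, np.float64(-0.05), np.float64(-0.03), np.float64(1.14), np.float64(0.05)]
[5, np.float64(-0.05), np.float64(-0.03), np.float64(1.14), np.float64(0.05)]
[5, np.float64(-0.05), np.float64(-0.03), np.float64(1.14), np.float64(0.05)]
```

View pics/w8.png

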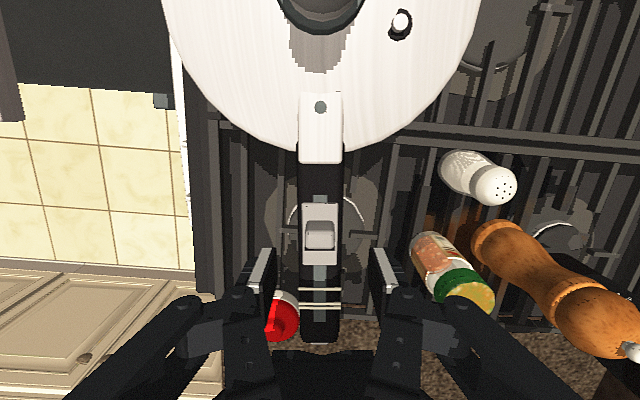

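The tab at (320,235) sits between the fingertips, and nothing is in the fingers' way at that height.

apply_moves([
  [[4.5,-0.1,-0.1,1,0],[4.5,-0.1,0,1.4,0],[4.5,0,0,1.2,0],[4.5,0,0,0.7,0],[4.5,0,0,0,0],[1,0,0,0,0],[1,0,0,0,0],[1,0,0,0,0]],
], force=50)

```text
time: 13.5
ee_pos: [488.5, -200.0, 299.4]
tcp_rot: [[-0.081, 0.997, 0.0], [0.997, 0.081, -0.0], [-0.0, 0.0, -1.0]]
contact_force: [-2.2, 1.1, 5.6]
gripper_width: 0.221
gripper_force: 49.3
```

apply_moves([
  [[1,0,0,0,0],[1,0,0,0,0],[1,0,0,0,0]],
])

```text
time: 13.8
ee_pos: [488.4, -200.0, 299.4]
tcp_rot: [[-0.082, 0.997, 0.0], [0.997, 0.082, -0.0], [-0.0, 0.0, -1.0]]
contact_force: [-3.2, 2.0, 6.7]
gripper_width: 0.219
gripper_force: 49.4
```

apply_moves([
  [[1,-0.3,0,0,0],[1,-0.4,0,0,0],[1,-0.4,0,0,0],[1,-0.4,0,0,0],[1,-0.3,0,0,0],[1,-0.2,0,0,0],[1,0,0,0,0],[1,0,0,0,0]],
])

```text
time: 14.6
ee_pos: [490.0, -218.7, 299.3]
tcp_rot: [[-0.082, 0.997, -0.001], [0.997, 0.082, 0.001], [0.001, -0.0, -1.0]]
contact_force: [-5.1, 6.3, 8.3]
gripper_width: 0.216
gripper_force: 49.8
```

```bash
python3 - <<'E'
from h import *
s=r.sense(); c=r.get_calibration("wrist"); p,d=r.snapshot("wrist"); P=pts("wrist",d,c); np.savez("w9.npz",p=p,d=d,P=P)
print(s["ee_pos"],s["contact_force"])
cv2.imwrite("pics/w9.png",cv2.resize(p[180:380,220:440],(660,600),interpolation=cv2.INTER_CUBIC))
E
```

```text
[ 489.98150727 -218.70355807  299.34389716] [-5.05333475  6.25005836  8.33825071]
```

View pics/w9.png

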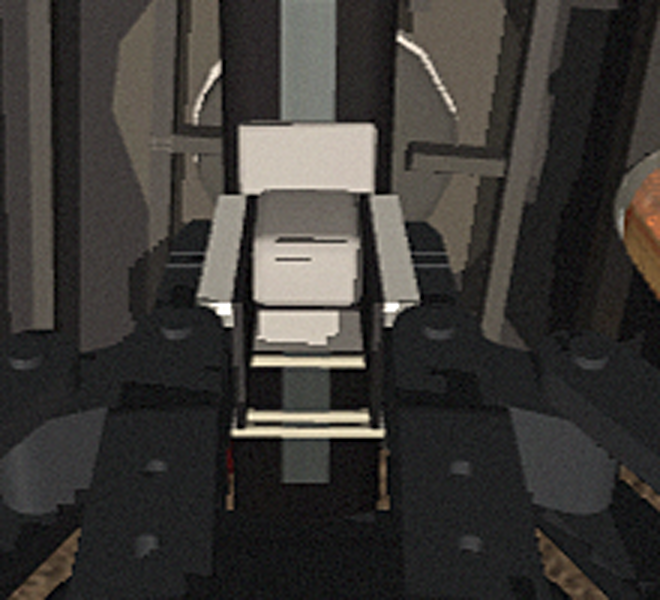

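The plate edge (y≈352 in the crop) is about 2–3 mm short of the first line (y≈360), which fits the 19 mm travelled so far.

apply_moves([
  [[1,-0.1,0,0,0],[1,-0.15,0,0,0],[1,0,0,0,0],[1,0,0,0,0],[1,0,0,0,0],[1,0,0,0,0],[1,0,0,0,0],[1,0,0,0,0]],
])

```text
time: 15.45
ee_pos: [490.2, -221.0, 299.3]
tcp_rot: [[-0.083, 0.997, -0.001], [0.997, 0.083, 0.001], [0.001, -0.001, -1.0]]
contact_force: [-5.1, 6.2, 8.9]
gripper_width: 0.216
gripper_force: 49.8
```

```bash
python3 - <<'E'
from h import *
s=r.sense(); c=r.get_calibration("wrist"); p,d=r.snapshot("wrist"); P=pts("wrist",d,c)
print(s["ee_pos"],s["contact_force"],s["gripper_force"])
m=(P[...,2]>138.5)&(P[...,2]<146)&(abs(P[...,0]-490)<9)&(abs(P[...,1]+220)<18); q=P[m]; print(m.sum(),((q.min(0)+q.max(0))/2).round(1),np.ptp(q,axis=0).round(1))
# brightness profile down the handle centre line: line and plate edge rows
g=cv2.cvtColor(p,cv2.COLOR_BGR2GRAY); print(g[278:330,306].tolist())
for v in (297,300,318,324): print(v,P[v,306].round(1),ray(c,306,v,118).round(1))
E
```

```text
[ 490.15753662 -220.99053787  299.34452637] [-5.13215649  6.21089716  8.88701074] 49.78460669517517
870 [ 490.  -220.4  142.2] [18.  22.6  7.3]
[192, 175, 155, 41, 18, 90, 162, 149, 147, 150, 219, 211, 210, 210, 220, 95, 106, 109, 90, 232, 232, 48, 11, 18, 22, 23, 27, 18, 18, 25, 19, 19, 26, 18, 18, 29, 153, 221, 224, 102, 18, 126, 223, 217, 173, 0, 18, 18, 19, 23, 22, 24]
297 [ 483.  -253.6  116.5] [ 483.1 -252.5  118. ]
300 [ 483.2 -256.5  115.7] [ 483.2 -254.7  118. ]
318 [ 484.1 -270.   116. ] [ 484.1 -268.3  118. ]
324 [ 484.4 -275.4  115.2] [ 484.4 -273.   118. ]
```

```bash
python3 -c "
from workcell import r
print(r.hand_in())"
```

```text
the job is handed in; nothing more can be done
None
```

The diverter is snapped home on the vent stub and let go, with its spout away from the long handle. The slide is pinched and held about 21–22 mm out, at the first line, and the job was handed in at about 15.5 s; no verdict was returned.

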